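# Line up the paint tins by height on the storeroom plank

## Robot

A 6-joint arm with a two-finger parallel gripper is mounted at the origin on the work surface. World frame = base frame: x ahead of the robot, y to its left, z up, the work surface at z = 0. Lengths are in m, angles in rad, forces in N, time in s.
With the tool pointing down it reaches from about 0.35 to 0.975 m from the base axis. Payload 4.9 kg.
Tool frame: the origin (TCP) lies at the very end of the fingers, on their centre line; the grasp point (between the pads) lies 19 mm behind it; z points along the fingers, x is the direction in which the jaws open and shut, and the axes are right-handed (so a half turn about z gives the same grasp; the last joint's range is limited). The gripper opens to 85 mm and grips with 20 to 120 N. Pads are 22 mm wide; open, the fingers measure 114 mm over their backs; the gripper's body (76 mm by 85 mm) begins 54 mm behind the grasp point. The pads swing forward as they close: fully open they stand 13 mm farther back than shut.
Start: joints at [1.095, 0.053, 1.613, -0, 1.476, -0.119], TCP at [0.218, 0.586, 0.231] pointing down, gripper open.
Joint ranges: [-3.01, 3.01], [-1.01, 2.22], [0.06, 2.58], [-1.02, 4.17], [0.09, 2.62], [-3.14, 3.14]. Speed limits (rad/s): [2.57, 2.57, 3.14, 3.14, 3.14, 3.14].

## Interface

Orientations are given as a rotation vector (axis times angle).
In Python, from station import ctrl gives the robot as it stands.
- The arm moves only by the shell command python3 -m handwheel 'ROWS' [OPENING] [FORCE]. ROWS is a JSON object of lists of equal length, an entry for each row: "offset": the shift along the world's x, y, z in units of 40 mm (1.0 is 40 mm), a list of three; "roll": the turn about the world's z in units of 6 degrees (1.0 is 6 degrees). A call has exactly 10 rows; each row is the pose to reach, as a shift and turn from the pose commanded when the call began; what a row does not reach only later rows make up. A row lasts 1/10 s, in which the tool goes at most 50 mm and 8.59 degrees, less where a joint would pass 70% of its speed; a pose out of reach is approached as far as the arm can. A call with a gripper value outside its range is refused whole. OPENING is the finger opening in mm, from 0 to 85.4, set as the call begins (- or left out, the last holds). The fingers move at their own pace and stop on an object; FORCE is the grip in N (left out, the last holds). Time passes only in rows, so rows that repeat a pose let the fingers close, or fill a call up. It gives the time, the measured TCP pose, the force and the opening at its end, in the units of the state.
- ctrl.get_obs(): the state, without advancing time (a new reading comes with each control period).
- ctrl.get_image(name): name is "scene" or "top"; returns a dict with "img" (384x512x3 uint8, red, green, blue), "fx", "fy", "cx", "cy" (pixels), "k1" (the pictures are not rectified: a ray, as slopes to the right and down, at radius r is drawn at 1 + k1 r^2 times it, then the intrinsics apply), "T" (4x4, takes a point from camera to world coordinates). Camera axes: x right, y down, z forward; pixel columns grow to the right and rows downward; lengths in m; the calibration is good to about 2 mm. A picture is of the moment at which its call begins. There is no depth.
- ctrl.finish_job(): hands the job in, once; it reports no verdict.
The state is a dict: "t": time; "q": joint angles; "dq": joint speeds; "effort": joint torques, N m; "tool_pos": TCP position; "tool_rot": TCP orientation; "contact_force": force on the tool from outside, world axes, zero at the start; "wrist_torque": the same for the moment, N m; "opening": finger opening in m.
Only numpy, scipy, OpenCV 4.12 (cv2) and the standard library are available. Lean on these libraries where they do the work, as an engineer would, in place of code of your own. Each camera call takes 0.05 s, during which the arm holds its last target.

## Task

Line the four paint tins up by height on the wooden plank, one standing upright on each black pad, with the tallest next to the red end block and each following tin shorter, down to the shortest next to the grey block. Set every tin wholly on its pad, never tip one over, and leave the grey-labelled bottle with the white cap where it is.

Things in the scene. Friction and masses are not known exactly. Their poses are not given: they have to be found in the camera images.
- tin_blue_mid (a point): The tallest tin: closed round upright paint tin with a blue label band and blue lid, bare metal rims; diameter 56 mm, height 100 mm. The point is on its axis half-way up (50 mm above its underside); z is its axis, pointing up. Stands loose on the bench (bench top at z = 0). 0.06 to 0.33 kg.
- tin_green_mid (a point): The second tallest tin: closed round upright paint tin with a green label band and green lid, bare metal rims; diameter 56 mm, height 82 mm. The point is on its axis half-way up (41 mm above its underside); z is its axis, pointing up. Stands loose on the bench (bench top at z = 0). 0.06 to 0.33 kg.
- tin_white_mid (a point): The third tallest tin: closed round upright paint tin with a white label band and white lid, bare metal rims; diameter 56 mm, height 64 mm. The point is on its axis half-way up (32 mm above its underside); z is its axis, pointing up. Stands loose on the bench (bench top at z = 0). 0.06 to 0.33 kg.
- tin_yellow_mid (a point): The shortest tin: closed round upright paint tin with a yellow label band and yellow lid, bare metal rims; diameter 56 mm, height 46 mm. The point is on its axis half-way up (23 mm above its underside); z is its axis, pointing up. Stands loose on the bench (bench top at z = 0). 0.06 to 0.33 kg.
- pad_a: Black round rubber pad, 76 mm across, 3 mm thick, fixed on the plank; one of four in a straight row at 95 mm between centres (neighbours in the order a, b, c, d; a and d are the ends of the row). The origin is the centre of its underside, on the plank's top face, so its top, where a tin stands, is 3 mm higher (21 mm above the bench). z is up, y runs along the row (from d towards a), x across it.
- pad_b: Black round rubber pad, 76 mm across, 3 mm thick, fixed on the plank; one of four in a straight row at 95 mm between centres (neighbours in the order a, b, c, d; a and d are the ends of the row). The origin is the centre of its underside, on the plank's top face, so its top, where a tin stands, is 3 mm higher (21 mm above the bench). z is up, y runs along the row (from d towards a), x across it.
- pad_c: Black round rubber pad, 76 mm across, 3 mm thick, fixed on the plank; one of four in a straight row at 95 mm between centres (neighbours in the order a, b, c, d; a and d are the ends of the row). The origin is the centre of its underside, on the plank's top face, so its top, where a tin stands, is 3 mm higher (21 mm above the bench). z is up, y runs along the row (from d towards a), x across it.
- pad_d: Black round rubber pad, 76 mm across, 3 mm thick, fixed on the plank; one of four in a straight row at 95 mm between centres (neighbours in the order a, b, c, d; a and d are the ends of the row). The origin is the centre of its underside, on the plank's top face, so its top, where a tin stands, is 3 mm higher (21 mm above the bench). z is up, y runs along the row (from d towards a), x across it.
- stop_red: Red plastic end block fixed on the plank just beyond one end pad (either pad a or pad d, differs from start to start), 80 mm across the plank, 22 mm along it, 35 mm high; origin at the centre of its underside, 69.5 mm from the centre of that end pad. The other end of the plank has a like block in grey. The wooden plank is 460 mm long, 100 mm wide, 18 mm thick, fixed.
- bottle: Bystander: loose metal bottle with grey label and white cap, 60 mm across, 170 mm high, upright; origin at the centre of its underside.
Things that resemble listed ones, but are neither listed nor needed, are in the scene too. Leave any pink look-alike of the part that bears tin_white_mid alone. Leave any orange look-alike of the part that bears tin_blue_mid alone.

How it is judged:
At the end, for the whole second after the job is handed in: Every tin stands upright (within 0.08 rad) on its own pad, its axis within 12 mm of the pad's centre and resting on the pad (height within 4 mm), in order blue, green, white, yellow from the red block; all released and at rest (((horizontal distance between stop_red and pad_a below 0.15 m and horizontal distance between tin_blue_mid and pad_a below 0.012 m and z of tin_blue_mid in the frame of pad_a between 0.049 and 0.057 m and horizontal distance between tin_green_mid and pad_b below 0.012 m and z of tin_green_mid in the frame of pad_b between 0.04 and 0.048 m and horizontal distance between tin_white_mid and pad_c below 0.012 m and z of tin_white_mid in the frame of pad_c between 0.031 and 0.039 m and horizontal distance between tin_yellow_mid and pad_d below 0.012 m and z of tin_yellow_mid in the frame of pad_d between 0.022 and 0.03 m) or (horizontal distance between stop_red and pad_d below 0.15 m and horizontal distance between tin_blue_mid and pad_d below 0.012 m and z of tin_blue_mid in the frame of pad_d between 0.049 and 0.057 m and horizontal distance between tin_green_mid and pad_c below 0.012 m and z of tin_green_mid in the frame of pad_c between 0.04 and 0.048 m and horizontal distance between tin_white_mid and pad_b below 0.012 m and z of tin_white_mid in the frame of pad_b between 0.031 and 0.039 m and horizontal distance between tin_yellow_mid and pad_a below 0.012 m and z of tin_yellow_mid in the frame of pad_a between 0.022 and 0.03 m)) and angle between each of tin_blue_mid, tin_green_mid, tin_white_mid, tin_yellow_mid's own z axis and vertical below 0.08 rad and linear speed of each of tin_blue, tin_green, tin_white, tin_yellow below 0.02 m/s and contact force between each of tin_blue, tin_green, tin_white, tin_yellow and the fingers below 0.1 N); the robot touches nothing.
It fails at once if a tin was tipped over (angle between any of tin_blue_mid, tin_green_mid, tin_white_mid, tin_yellow_mid's own z axis and vertical above 0.7 rad).
It fails at once if the bottle was moved by more than 25 mm (distance of bottle from where it was at the start of the episode above 0.025 m).
It also fails if it takes over 93 s, if anything falls off the work surface, if the arm or the gripper's body presses on something with over 40 N, if the wrist force passes 120 N, or if a joint passes its speed limit or range.

## Working session

There is one attempt and no reset: what is moved stays moved. The work goes in short steps, Python scripts to look and compute and a shell command to move; the robot and the scene stay as the last step left them, time stands still between calls to the robot, and variables do not carry over. Pictures are saved under pics/ and viewed, and the job is handed in when it is done.

```bash
ls; mkdir -p pics; python3 - <<'E'
from station import ctrl
import cv2
o=ctrl.get_obs()
print({k:(v if not hasattr(v,'round') else v) for k,v in o.items()})
for n in("scene","top"):
    d=ctrl.get_image(n); cv2.imwrite(f"pics/{n}0.png",d["img"][:,:,::-1])
    print(n,d["fx"],d["fy"],d["cx"],d["cy"],d["k1"],d["T"])
E
```

```text
pics
{'t': 0.0, 'q': array([ 1.09500157e+00,  5.33980480e-02,  1.61430825e+00, -2.44088327e-05,
        1.47600970e+00, -1.19023609e-01]), 'dq': array([-6.26449159e-04, -9.77280282e-05,  5.34118232e-05,  4.63450026e-05,
       -1.31582732e-03,  1.23049260e-03]), 'effort': array([-5.16854889e-04, -3.93680978e+01, -3.70179927e+01, -1.77190377e-04,
        7.23450183e-03, -4.38232448e-06]), 'tool_pos': array([0.21800941, 0.58506926, 0.23002898]), 'tool_rot': array([ 2.57952665,  1.79143773, -0.0029272 ]), 'contact_force': array([0.54542864, 0.49265954, 0.56437253]), 'wrist_torque': array([-0.01229578, -0.00710941,  0.05016464]), 'opening': 0.08531746016131654}
scene 393.7847374214534 393.7847374214534 252.47740458787837 192.79893210324565 0.0406464938088347 [[ 0.55745729  0.68336146 -0.47144298  1.08517728]
 [ 0.83020084 -0.45692782  0.3193486  -0.35927915]
 [ 0.00281511 -0.56941556 -0.82204501  1.01075189]
 [ 0.          0.          0.          1.        ]]
top 348.596860324112 348.596860324112 263.3403880227179 191.98848992828295 -0.05362221588697807 [[ 0.02969574 -0.9870288   0.15777299  0.3927051 ]
 [-0.99946983 -0.02721272  0.01787544  0.03201943]
 [-0.01335015 -0.15822017 -0.9873136   0.97835365]
 [ 0.          0.          0.          1.        ]]
```

View pics/scene0.png

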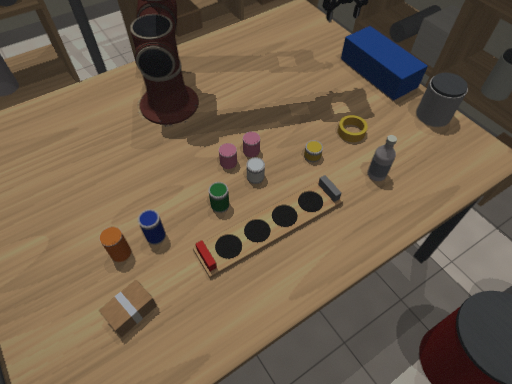

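View pics/top0.png

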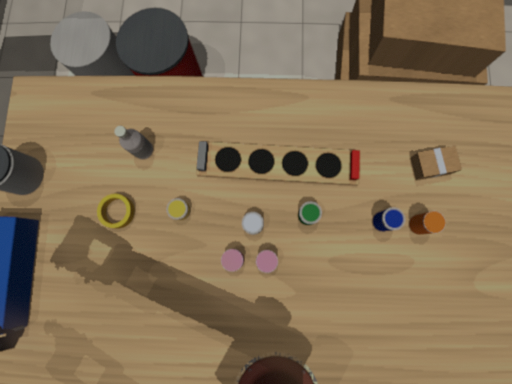

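The overview shows the red block at the right in the top view, (355,165), and the grey block at the left, (202,156). The tins in the top view are blue (390,219), green (311,212), white (252,222) and yellow (178,208). I'll enlarge these areas next.

```bash
cat > h.py <<'E'
import numpy as np, cv2
from station import ctrl
def ray(d,u,v):
    x=(u-d["cx"])/d["fx"]; y=(v-d["cy"])/d["fy"]
    a,b=x,y
    for _ in range(30):
        s=1+d["k1"]*(a*a+b*b); a,b=x/s,y/s
    T=np.array(d["T"]); return T[:3,3],T[:3,:3]@np.array([a,b,1.])
def back(d,u,v,z):
    o,r=ray(d,u,v); return (o+r*(z-o[2])/r[2])[:2]
def proj(d,P):
    P=np.atleast_2d(P);T=np.array(d["T"]); c=(P-T[:3,3])@T[:3,:3]
    a=c[:,:2]/c[:,2:]; s=1+d["k1"]*(a**2).sum(1,keepdims=True)
    return a*s*d["fx"]+[d["cx"],d["cy"]]
def circ(x,y,z,r,n=60):
    t=np.linspace(0,2*np.pi,n); return np.c_[x+r*np.cos(t),y+r*np.sin(t),0*t+z]
def crop(d,name,u0,v0,w,h,k,polys=()):
    im=d["img"][:,:,::-1][v0:v0+h,u0:u0+w]
    im=cv2.resize(im,None,fx=k,fy=k,interpolation=cv2.INTER_CUBIC).copy()
    for p in polys:
        q=((proj(d,p)-[u0,v0]+.5)*k-.5)
        cv2.polylines(im,[np.round(q*8).astype(int).reshape(-1,1,2)],False,(255,0,255),1,cv2.LINE_AA,3)
    for i in range(0,w,20): cv2.putText(im,str(u0+i),(i*k,8),0,.3,(0,0,0),1)
    for i in range(0,h,20): cv2.putText(im,str(v0+i),(0,i*k+8),0,.3,(0,0,0),1)
    cv2.imwrite(f"pics/{name}.png",im)
E
python3 - <<'E'
from h import *
d=ctrl.get_image("top"); s=ctrl.get_image("scene")
def dark(d,box):
    u0,v0,w,h=box; im=d["img"][v0:v0+h,u0:u0+w].max(2)
    m=(im<45).astype(np.uint8)
    n,l,st,c=cv2.connectedComponentsWithStats(m)
    return [(c[i]+[u0,v0],st[i,4]) for i in range(1,n) if st[i,4]>150]
for dd,b in((d,(200,140,150,45)),(s,(205,180,125,85))):
    for c,a in dark(dd,b): print(c.round(1),a,back(dd,*c,.021).round(4))
crop(d,"tA",155,185,270,100,2.96 and 3)
E
```

```text
[227.5 159.1] 439 [0.6373 0.1537]
[260.9 160.9] 441 [0.6343 0.0589]
[294.5 162.9] 442 [ 0.6311 -0.0359]
[328.  164.9] 439 [ 0.628  -0.1303]
[310.1 201.5] 382 [0.6404 0.1517]
[219.4 203.8] 214 [ 0.4957 -0.0794]
[284.1 215.7] 411 [0.6372 0.0569]
[256.8 230.5] 443 [ 0.6337 -0.0377]
[228.2 246.2] 473 [ 0.6304 -0.1322]
```

View pics/tA.png

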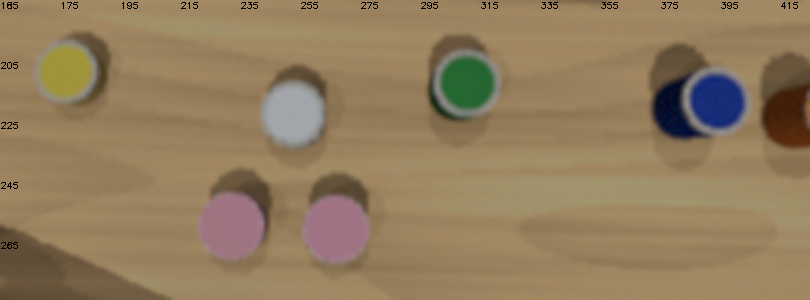

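Enlarged lid centres in the top view: yellow (177.2,208.8), white (252.7,223), green (310.5,212.6) and blue (393.7,218.7). I'll overlay models built from these on both views.

```bash
python3 - <<'E'
from h import *
d=ctrl.get_image("top"); s=ctrl.get_image("scene")
H=dict(b=.1,g=.082,w=.064,y=.046)
c=dict(b=(393.5,218.5),g=(310.5,212.5),w=(252.5,222.7),y=(177.0,208.7))
P={k:back(d,*c[k],H[k]) for k in c}
pol=[]
for k in c:
    print(k,P[k].round(4)); pol+= [circ(*P[k],H[k],.028),circ(*P[k],0,.028)]
crop(d,"tB",155,185,270,60,3,pol)
crop(s,"sB",135,130,200,125,4,pol)
E
```

```text
b [ 0.4743 -0.2831]
g [ 0.4858 -0.0749]
w [0.4565 0.0746]
y [0.4895 0.2812]
```

View pics/tB.png

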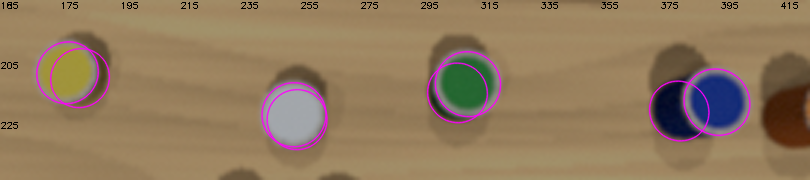

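View pics/sB.png

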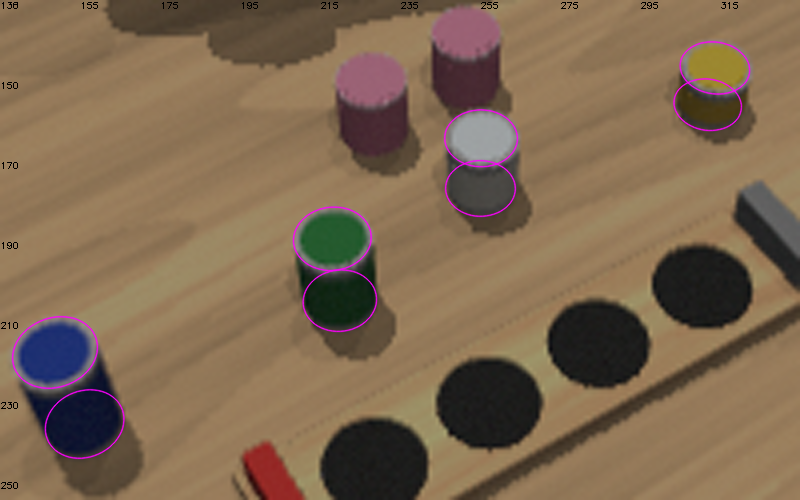

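Both views agree to about 2–3 mm, so I use the averages. Pads from the red end: (.629,-.131), (.632,-.037), (.636,.058), (.639,.153). Tins: blue (.4755,-.284), green (.487,-.076), white (.458,.0735), yellow (.491,.280). I'll start with yellow and keep the jaws along world x.

```bash
python3 -m handwheel '{"offset":[[0.3,-0.3,0],[1,-1.1,0],[1.9,-2.1,0],[2.8,-3.1,-0.2],[3.7,-4.1,-0.5],[4.6,-5.1,-0.9],[5.4,-6.1,-1.4],[6.1,-6.9,-1.9],[6.6,-7.4,-2.2],[6.82,-7.65,-2.3]],"roll":[-0.5,-1.8,-3.1,-4.4,-5.7,-7,-8.3,-9.6,-10.9,-11.8]}' 85 40
python3 -m handwheel '{"offset":[[0,0,-0.1],[0,0,-0.3],[0,0,-0.3],[0,0,-0.3],[0,0,-0.3],[0,0,-0.3],[0,0,-0.3],[0,0,-0.3],[0,0,-0.3],[0,0,-0.3]],"roll":[0,0,0,0,0,0,0,0,0,0]}'
python3 - <<'E'
from h import *
d=ctrl.get_image("top"); s=ctrl.get_image("scene")
crop(d,"t1",120,140,120,110,5); crop(s,"s1",255,70,130,120,5)
for u,v in((232,259),(267,262)): print(back(d,u,v,.064))
print(back(d,428,222,.1),back(d,140,150,.05))
E
```

```text
t: 1.3
tool_pos: [0.4921, 0.2749, 0.1367]
tool_rot: [3.138, -0.051, -0.004]
contact_force: [-1.1, 0.7, -0.2]
opening: 0.0849
t: 2.3
tool_pos: [0.4911, 0.2796, 0.1273]
tool_rot: [3.141, -0.034, -0.0]
contact_force: [0.0, 0.5, -1.0]
opening: 0.0853
[0.36113221 0.12439642]
[0.35630296 0.03370829]
[ 0.4676055 -0.3713359] [0.64999045 0.39582557]
```

View pics/t1.png

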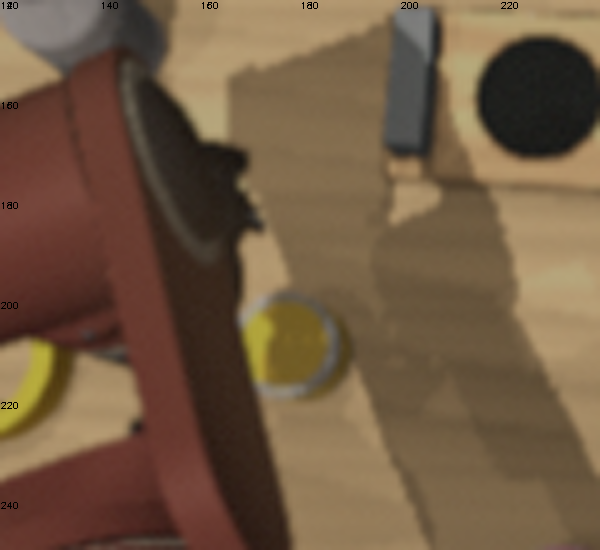

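View pics/s1.png

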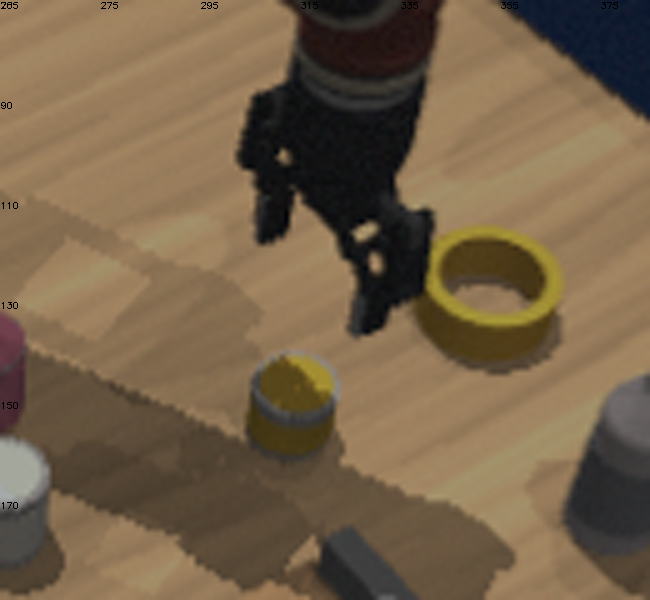

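```bash
python3 - <<'E'
from h import *
s=ctrl.get_image("scene"); o=ctrl.get_obs()
print(o["tool_pos"]); print(back(s,319,127,.138),back(s,308.6,118,.138),back(s,329,136,.138))
E
```

```text
[0.49111634 0.27957833 0.12729413]
[0.49495564 0.283839  ] [0.44726267 0.28146371] [0.54032264 0.28510806]
```

The fingers straddle the yellow tin: the tip midpoint in the scene view, (319,127), maps to within about 5 mm of the measured TCP. I'll descend, grip and lift.

```bash
python3 -m handwheel '{"offset":[[0,0,-0.3],[0,0,-0.8],[0,0,-1.3],[0,0,-1.8],[0,0,-2.2],[0,0,-2.5],[0,0,-2.7],[0,0,-2.8],[0,0,-2.88],[0,0,-2.88]],"roll":[0,0,0,0,0,0,0,0,0,0]}'
python3 -m handwheel '{"offset":[[0,0,0],[0,0,0],[0,0,0],[0,0,0],[0,0,0],[0,0,0],[0,0,0],[0,0,0],[0,0,0],[0,0,0]],"roll":[0,0,0,0,0,0,0,0,0,0]}' 40 40
python3 -m handwheel '{"offset":[[0,0,0],[0,0,0.1],[0,0,0.3],[0,0,0.6],[0,0,0.9],[0,0,1.2],[0,0,1.5],[0,0,1.7],[0,0,1.8],[0,0,1.8]],"roll":[0,0,0,0,0,0,0,0,0,0]}'
```

```text
t: 3.45
tool_pos: [0.4914, 0.2797, 0.0123]
tool_rot: [-3.141, 0.034, -0.001]
contact_force: [0.1, 0.5, -0.6]
opening: 0.0851
t: 4.45
tool_pos: [0.4918, 0.28, 0.0131]
tool_rot: [-3.141, 0.034, -0.002]
contact_force: [-0.5, 0.2, 5.6]
opening: 0.0552
t: 5.45
tool_pos: [0.4915, 0.2798, 0.0849]
tool_rot: [-3.141, 0.034, -0.002]
contact_force: [0.2, -0.4, -1.9]
opening: 0.055
```

```bash
python3 -m handwheel '{"offset":[[0.1,-0.1,0],[0.4,-0.35,0],[0.9,-0.8,0],[1.5,-1.3,0],[2.1,-1.8,0],[2.7,-2.3,0],[3.2,-2.75,0],[3.5,-3.02,0],[3.65,-3.15,0],[3.7,-3.19,0]],"roll":[0,0,0,0,0,0,0,0,0,0]}'
python3 - <<'E'
from h import *
d=ctrl.get_image("top"); s=ctrl.get_image("scene")
crop(d,"t2",170,120,120,80,6); crop(s,"s2",255,140,110,90,7)
E
```

```text
t: 6.45
tool_pos: [0.6393, 0.1514, 0.0836]
tool_rot: [-3.141, 0.035, 0.001]
contact_force: [-0.2, 0.6, -1.4]
opening: 0.0549
```

View pics/s2.png

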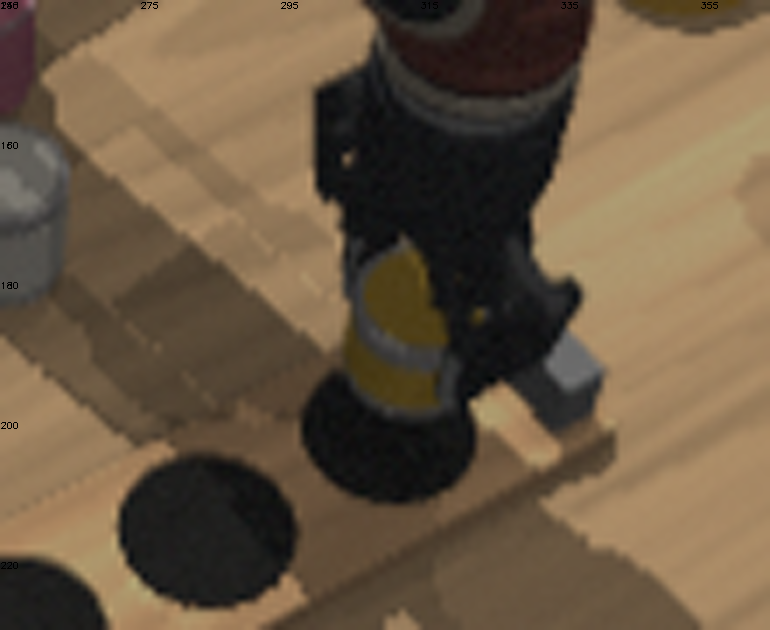

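The tin hangs over its pad, in the scene view at about (312,190). I'll lower it and release.

```bash
python3 -m handwheel '{"offset":[[0,0.04,-0.2],[0,0.04,-0.5],[0,0.04,-0.8],[0,0.04,-1.0],[0,0.04,-1.1],[0,0.04,-1.17],[0,0.04,-1.21],[0,0.04,-1.23],[0,0.04,-1.23],[0,0.04,-1.23]],"roll":[0,0,0,0,0,0,0,0,0,0]}'
python3 -m handwheel '{"offset":[[0,0,0],[0,0,0],[0,0,0],[0,0,0],[0,0,0],[0,0,0.3],[0,0,0.8],[0,0,1.5],[0,0,2.3],[0,0,3]],"roll":[0,0,0,0,0,0,0,0,0,0]}' 85
```

```text
t: 7.55
tool_pos: [0.6394, 0.1536, 0.0354]
tool_rot: [-3.141, 0.034, -0.001]
contact_force: [0.1, -0.6, -2.0]
opening: 0.055
t: 8.55
tool_pos: [0.6395, 0.1537, 0.1576]
tool_rot: [-3.141, 0.034, -0.003]
contact_force: [1.4, 0.3, -0.6]
opening: 0.0854
```

```bash
python3 -m handwheel '{"offset":[[-0.3,-0.1,0.1],[-0.9,-0.4,0.1],[-1.6,-0.7,0],[-2.3,-1,0],[-3,-1.3,-0.2],[-3.6,-1.6,-0.5],[-4.1,-1.8,-0.8],[-4.4,-1.95,-1],[-4.53,-2,-1.1],[-4.53,-2,-1.1]],"roll":[0,0,0,0,0,0,0,0,0,0]}'
python3 - <<'E'
from h import *
d=ctrl.get_image("top"); s=ctrl.get_image("scene")
H=.046+.021;P=(.639,.153)
pol=[circ(*P,H,.028),circ(*P,.021,.038)]
crop(d,"t3",190,120,110,120,5,pol); crop(s,"s3",215,90,130,130,5,pol)
E
```

```text
t: 9.55
tool_pos: [0.4575, 0.0735, 0.1111]
tool_rot: [-3.141, 0.035, -0.0]
contact_force: [-0.6, -0.3, -0.7]
opening: 0.0853
```

View pics/t3.png

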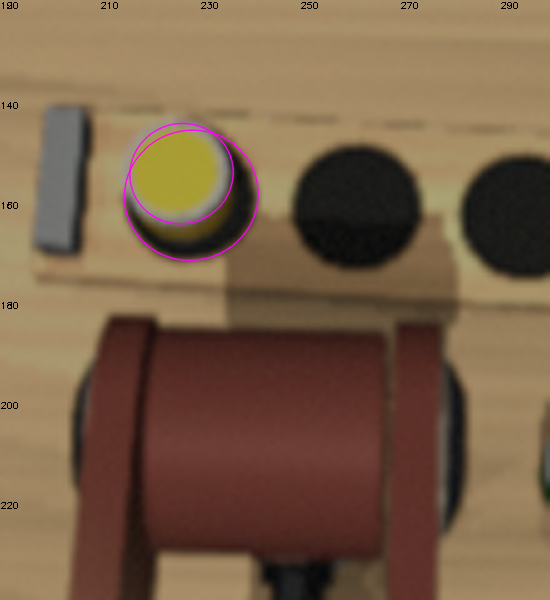

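View pics/s3.png

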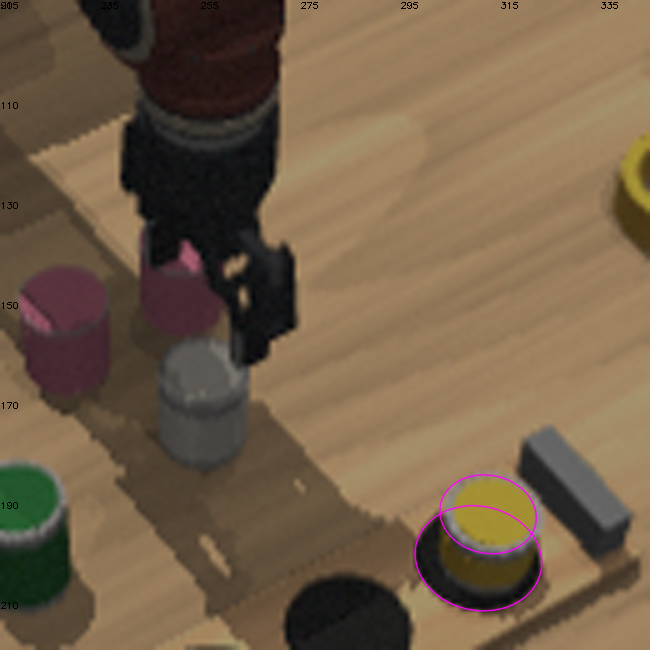

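Yellow stands inside its pad in both views, within about 3 mm of the overlaid circles. Next I'll pick the white tin.

```bash
python3 -m handwheel '{"offset":[[0,0,-0.2],[0,0,-0.6],[0,0,-1],[0,0,-1.4],[0,0,-1.7],[0,0,-1.95],[0,0,-2.1],[0,0,-2.2],[0,0,-2.25],[0,0,-2.25]],"roll":[0,0,0,0,0,0,0,0,0,0]}'
python3 -m handwheel '{"offset":[[0,0,0],[0,0,0],[0,0,0],[0,0,0],[0,0,0],[0,0,0],[0,0,0],[0,0,0],[0,0,0],[0,0,0]],"roll":[0,0,0,0,0,0,0,0,0,0]}' 40 40
python3 -m handwheel '{"offset":[[0,0,0],[0,0,0.1],[0,0,0.3],[0,0,0.6],[0,0,0.9],[0,0,1.2],[0,0,1.5],[0,0,1.7],[0,0,1.8],[0,0,1.8]],"roll":[0,0,0,0,0,0,0,0,0,0]}'
```

```text
t: 10.65
tool_pos: [0.4581, 0.0736, 0.0211]
tool_rot: [3.141, -0.034, 0.001]
contact_force: [0.0, 0.5, -0.6]
opening: 0.085
t: 11.65
tool_pos: [0.4584, 0.0736, 0.0216]
tool_rot: [-3.141, 0.034, -0.001]
contact_force: [-1.6, -0.4, 5.1]
opening: 0.0555
t: 12.65
tool_pos: [0.4583, 0.0736, 0.0937]
tool_rot: [3.141, -0.034, 0.002]
contact_force: [-0.1, 0.1, -0.8]
opening: 0.0554
```

```bash
python3 -m handwheel '{"offset":[[0.15,0,0],[0.55,-0.05,0],[1.15,-0.1,0],[1.85,-0.15,0],[2.55,-0.2,0],[3.2,-0.25,0],[3.8,-0.3,0],[4.2,-0.35,0],[4.38,-0.38,0],[4.44,-0.39,0]],"roll":[0,0,0,0,0,0,0,0,0,0]}'
python3 -m handwheel '{"offset":[[0,0,-0.2],[0,0,-0.5],[0,0,-0.8],[0,0,-1.0],[0,0,-1.1],[0,0,-1.17],[0,0,-1.21],[0,0,-1.23],[0,0,-1.23],[0,0,-1.23]],"roll":[0,0,0,0,0,0,0,0,0,0]}'
python3 -m handwheel '{"offset":[[0,0,0],[0,0,0],[0,0,0],[0,0,0],[0,0,0],[0,0,0.3],[0,0,0.8],[0,0,1.5],[0,0,2.3],[0,0,3]],"roll":[0,0,0,0,0,0,0,0,0,0]}' 85
```

```text
t: 13.65
tool_pos: [0.6356, 0.0579, 0.0918]
tool_rot: [-3.141, 0.034, 0.003]
contact_force: [-0.2, 0.2, -2.0]
opening: 0.0552
t: 14.65
tool_pos: [0.6358, 0.058, 0.0442]
tool_rot: [3.141, -0.034, 0.001]
contact_force: [0.1, -0.1, -1.4]
opening: 0.0553
t: 15.65
tool_pos: [0.6359, 0.0581, 0.1664]
tool_rot: [-3.141, 0.034, -0.003]
contact_force: [-0.3, -0.0, -0.0]
opening: 0.0854
```

```bash
python3 -m handwheel '{"offset":[[-0.25,-0.2,0.1],[-0.8,-0.7,0.1],[-1.4,-1.2,0.1],[-2,-1.8,0],[-2.6,-2.3,-0.1],[-3.1,-2.75,-0.3],[-3.45,-3.1,-0.5],[-3.65,-3.27,-0.7],[-3.72,-3.35,-0.8],[-3.72,-3.35,-0.8]],"roll":[0,0,0,0,0,0,0,0,0,0]}'
python3 - <<'E'
from h import *
d=ctrl.get_image("top"); s=ctrl.get_image("scene")
H=.064+.021;P=(.636,.058)
pol=[circ(*P,H,.028),circ(*P,.021,.038)]
crop(d,"t4",190,120,140,110,5,pol); crop(s,"s4",185,110,140,120,5,pol)
E
```

```text
t: 16.65
tool_pos: [0.486, -0.0759, 0.1308]
tool_rot: [-3.141, 0.035, 0.002]
contact_force: [0.5, 0.7, -1.3]
opening: 0.0849
```

View pics/t4.png

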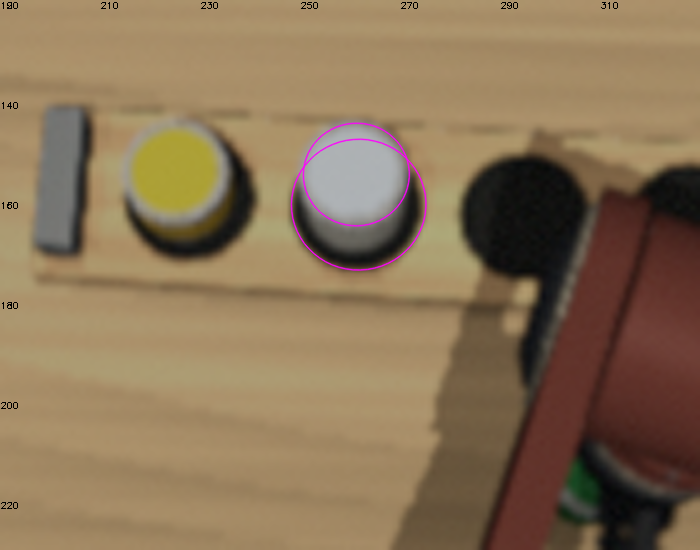

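View pics/s4.png

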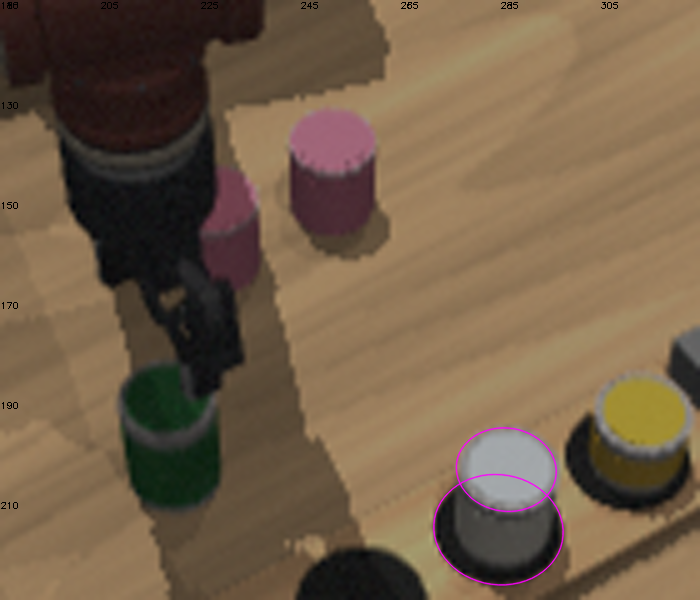

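White matches its overlay within 1–2 mm. Now green.

```bash
python3 -m handwheel '{"offset":[[0,0,-0.2],[0,0,-0.6],[0,0,-1],[0,0,-1.4],[0,0,-1.8],[0,0,-2.1],[0,0,-2.3],[0,0,-2.4],[0,0,-2.45],[0,0,-2.45]],"roll":[0,0,0,0,0,0,0,0,0,0]}'
python3 -m handwheel '{"offset":[[0,0,0],[0,0,0],[0,0,0],[0,0,0],[0,0,0],[0,0,0],[0,0,0],[0,0,0],[0,0,0],[0,0,0]],"roll":[0,0,0,0,0,0,0,0,0,0]}' 40 40
python3 -m handwheel '{"offset":[[0,0,0],[0,0,0.1],[0,0,0.3],[0,0,0.6],[0,0,0.9],[0,0,1.2],[0,0,1.5],[0,0,1.7],[0,0,1.8],[0,0,1.8]],"roll":[0,0,0,0,0,0,0,0,0,0]}'
python3 - <<'E'
from h import *
d=ctrl.get_image("top"); s=ctrl.get_image("scene")
# yellow check
for dd,(u,v) in ((d,(224.4,154.3)),(s,(313.5,192.0))): print(back(dd,u,v,.067))
crop(s,"s5",285,170,60,60,10); crop(d,"t5",200,125,60,60,10)
E
```

```text
t: 17.75
tool_pos: [0.487, -0.076, 0.034]
tool_rot: [3.141, -0.034, 0.001]
contact_force: [0.7, 0.1, 0.3]
opening: 0.0851
t: 18.75
tool_pos: [0.4872, -0.0762, 0.0345]
tool_rot: [3.141, -0.034, 0.001]
contact_force: [-2.7, 0.1, 6.1]
opening: 0.055
t: 19.75
tool_pos: [0.4871, -0.0761, 0.1065]
tool_rot: [3.141, -0.034, 0.002]
contact_force: [-0.5, -0.6, -2.1]
opening: 0.0554
[0.63854091 0.15678329]
[0.64056451 0.15696708]
```

View pics/t5.png

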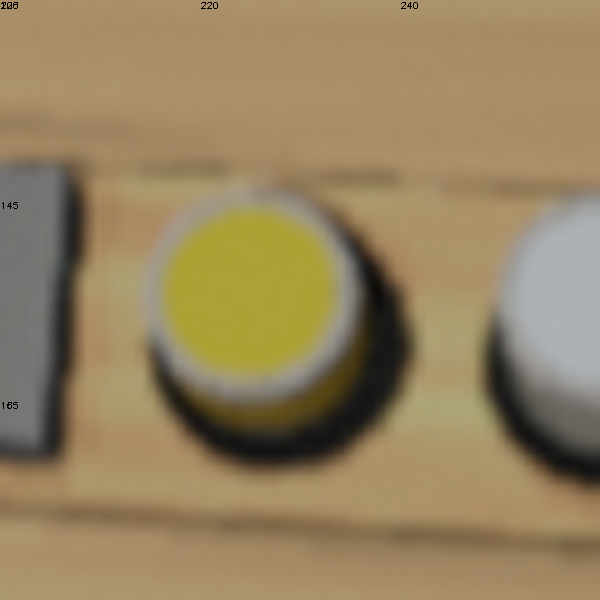

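View pics/s5.png

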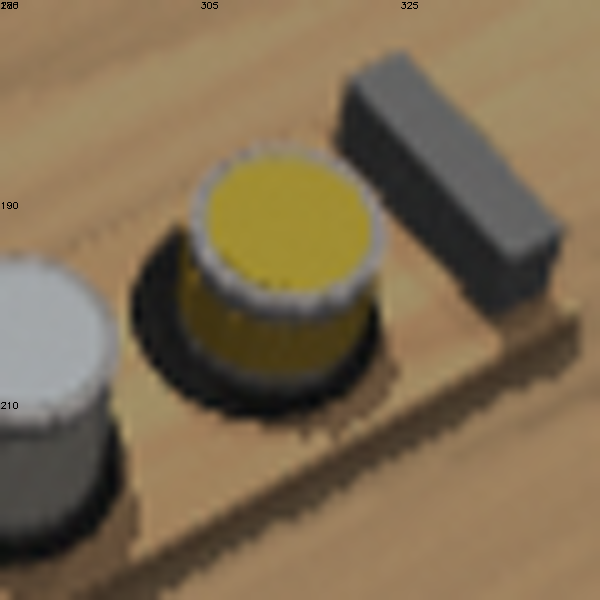

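Yellow stands about 4 mm towards the grey block, which is within tolerance. I'll check it again at the end. Placing green now.

```bash
python3 -m handwheel '{"offset":[[0.1,0,0],[0.45,0.1,0],[0.95,0.25,0],[1.5,0.4,0],[2.1,0.55,0],[2.65,0.7,0],[3.1,0.83,0],[3.45,0.92,0],[3.58,0.97,0],[3.63,0.98,0]],"roll":[0,0,0,0,0,0,0,0,0,0]}'
python3 -m handwheel '{"offset":[[0,0,-0.2],[0,0,-0.5],[0,0,-0.8],[0,0,-1.0],[0,0,-1.1],[0,0,-1.17],[0,0,-1.21],[0,0,-1.23],[0,0,-1.23],[0,0,-1.23]],"roll":[0,0,0,0,0,0,0,0,0,0]}'
python3 -m handwheel '{"offset":[[0,0,0],[0,0,0],[0,0,0],[0,0,0],[0,0,0],[0,0,0.3],[0,0,0.8],[0,0,1.5],[0,0,2.3],[0,0,3]],"roll":[0,0,0,0,0,0,0,0,0,0]}' 85
```

```text
t: 20.85
tool_pos: [0.6319, -0.0365, 0.1049]
tool_rot: [-3.141, 0.033, 0.002]
contact_force: [-0.4, 0.3, -2.1]
opening: 0.0554
t: 21.85
tool_pos: [0.6322, -0.0368, 0.057]
tool_rot: [3.141, -0.034, 0.001]
contact_force: [0.1, -0.2, -2.0]
opening: 0.055
t: 22.85
tool_pos: [0.6322, -0.0368, 0.1792]
tool_rot: [3.141, -0.034, 0.003]
contact_force: [-0.0, -1.9, 0.4]
opening: 0.0852
```

```bash
python3 -m handwheel '{"offset":[[-0.2,-0.3,0],[-0.6,-1,0],[-1.1,-1.8,0],[-1.7,-2.7,0],[-2.3,-3.6,0],[-2.85,-4.5,-0.1],[-3.3,-5.3,-0.3],[-3.7,-5.8,-0.4],[-3.85,-6.1,-0.5],[-3.92,-6.18,-0.5]],"roll":[0,0,0,0,0,0,0,0,0,0]}'
python3 - <<'E'
from h import *
d=ctrl.get_image("top"); s=ctrl.get_image("scene")
H=.082+.021;P=(.6324,-.0368)
pol=[circ(*P,H,.028),circ(*P,.021,.038)]
crop(d,"t6",250,120,160,120,5,pol); crop(s,"s6",110,150,160,115,5,pol)
E
```

```text
t: 23.85
tool_pos: [0.474, -0.2847, 0.1556]
tool_rot: [-3.14, 0.037, 0.002]
contact_force: [-0.4, -0.1, 0.9]
opening: 0.0852
```

View pics/t6.png

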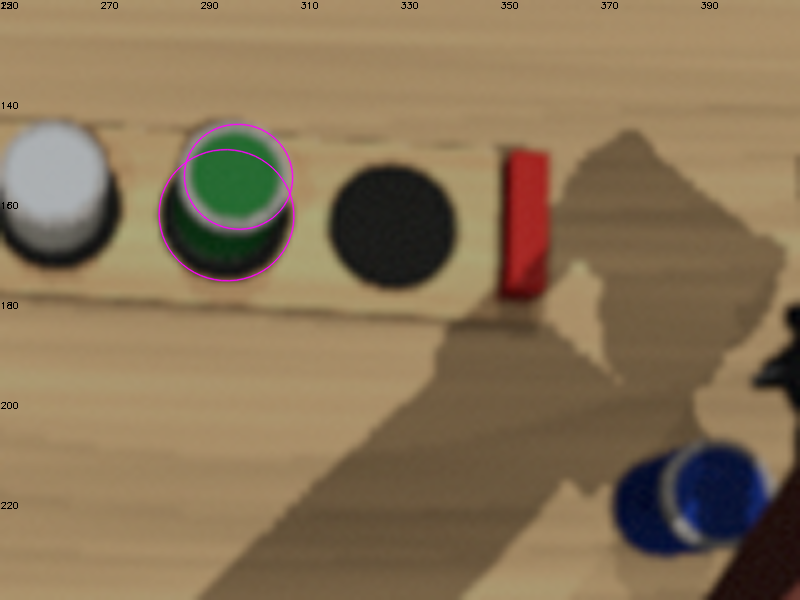

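View pics/s6.png

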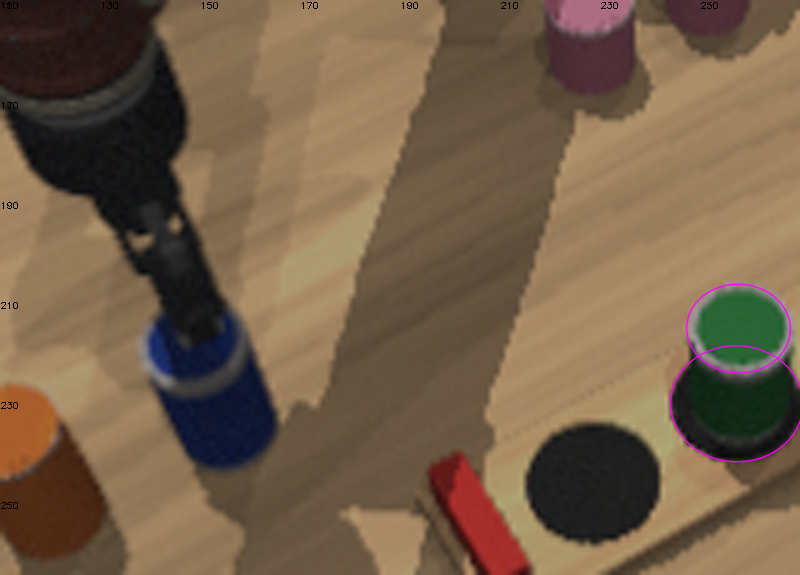

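Green is good. Gripping blue next, at a height that keeps the gripper body above its lid.

```bash
python3 -m handwheel '{"offset":[[0,0,-0.2],[0,0,-0.6],[0,0,-1.1],[0,0,-1.6],[0,0,-2],[0,0,-2.3],[0,0,-2.5],[0,0,-2.62],[0,0,-2.68],[0,0,-2.7]],"roll":[0,0,0,0,0,0,0,0,0,0]}'
python3 -m handwheel '{"offset":[[0,0,0],[0,0,0],[0,0,0],[0,0,0],[0,0,0],[0,0,0],[0,0,0],[0,0,0],[0,0,0],[0,0,0]],"roll":[0,0,0,0,0,0,0,0,0,0]}' 40 40
python3 -m handwheel '{"offset":[[0,0,0],[0,0,0.1],[0,0,0.3],[0,0,0.6],[0,0,0.9],[0,0,1.2],[0,0,1.5],[0,0,1.7],[0,0,1.8],[0,0,1.8]],"roll":[0,0,0,0,0,0,0,0,0,0]}'
```

```text
t: 24.95
tool_pos: [0.4754, -0.2843, 0.0489]
tool_rot: [3.141, -0.034, 0.001]
contact_force: [0.1, -0.1, -0.6]
opening: 0.0847
t: 25.95
tool_pos: [0.4753, -0.2844, 0.0494]
tool_rot: [3.141, -0.034, 0.001]
contact_force: [-4.1, 0.5, 6.7]
opening: 0.0551
t: 26.95
tool_pos: [0.4754, -0.2842, 0.1213]
tool_rot: [3.141, -0.034, 0.002]
contact_force: [0.6, 0.6, -1.9]
opening: 0.0548
```

```bash
python3 -m handwheel '{"offset":[[0.15,0.1,0.2],[0.5,0.4,0.4],[1,0.95,0.4],[1.6,1.55,0.4],[2.2,2.2,0.4],[2.8,2.75,0.4],[3.3,3.25,0.3],[3.65,3.6,0.2],[3.8,3.78,0.1],[3.845,3.825,0]],"roll":[0,0,0,0,0,0,0,0,0,0]}'
python3 -m handwheel '{"offset":[[0,0,-0.2],[0,0,-0.5],[0,0,-0.8],[0,0,-1.0],[0,0,-1.1],[0,0,-1.17],[0,0,-1.21],[0,0,-1.23],[0,0,-1.23],[0,0,-1.23]],"roll":[0,0,0,0,0,0,0,0,0,0]}'
python3 -m handwheel '{"offset":[[0,0,0],[0,0,0],[0,0,0],[0,0,0],[0,0,0],[0,0,0.3],[0,0,0.8],[0,0,1.5],[0,0,2.3],[0,0,3]],"roll":[0,0,0,0,0,0,0,0,0,0]}' 85
```

```text
t: 27.95
tool_pos: [0.629, -0.1303, 0.1197]
tool_rot: [-3.141, 0.032, 0.002]
contact_force: [-0.9, -1.0, -2.5]
opening: 0.0552
t: 28.95
tool_pos: [0.6292, -0.131, 0.0718]
tool_rot: [3.141, -0.034, 0.001]
contact_force: [0.1, 0.5, -2.2]
opening: 0.0552
t: 29.95
tool_pos: [0.6292, -0.1311, 0.1941]
tool_rot: [3.141, -0.034, 0.003]
contact_force: [0.6, 0.6, -0.2]
opening: 0.085
```

Next I'll move the arm back out of view and check all four.

```bash
python3 -m handwheel '{"offset":[[-0.2,0,0.3],[-0.6,0,0.6],[-1.2,-0.1,0.8],[-2,-0.3,0.9],[-2.8,-0.6,1],[-3.6,-1,1],[-4.3,-1.4,1],[-4.8,-1.7,1],[-5,-1.9,1],[-5,-2,1]],"roll":[0,0,0,0,0,0,0,0,0,0]}'
python3 - <<'E'
from h import *
d=ctrl.get_image("top"); s=ctrl.get_image("scene")
pads=[(.6292,-.1312),(.6324,-.0368),(.6358,.0579),(.6388,.1527)]
hs=[.1,.082,.064,.046]
pol=[]
for p,h in zip(pads,hs): pol+=[circ(*p,.021+h,.028),circ(*p,.021,.028),circ(*p,.021,.038)]
crop(d,"t7",195,130,170,60,4,pol); crop(s,"s7",190,165,160,115,5,pol)
crop(d,"t8",195,130,170,60,4); crop(s,"s8",190,165,160,115,5)
cv2.imwrite("pics/full.png",d["img"][:,:,::-1])
E
```

```text
t: 30.95
tool_pos: [0.4281, -0.2114, 0.2311]
tool_rot: [-3.141, 0.036, -0.0]
contact_force: [1.0, 0.2, -0.1]
opening: 0.0851
```

View pics/t7.png

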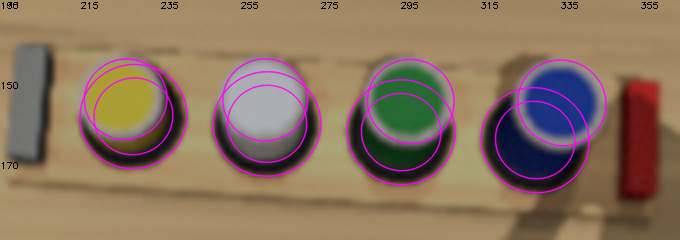

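View pics/s7.png

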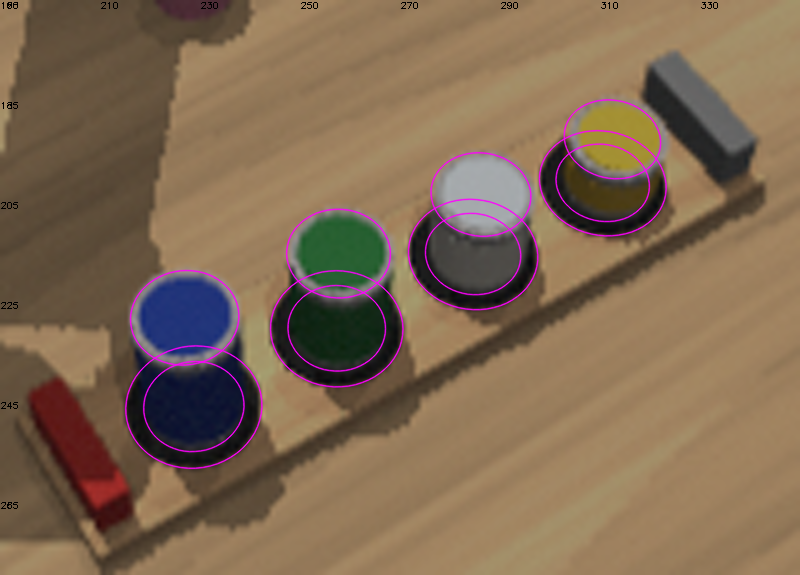

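View pics/s8.png

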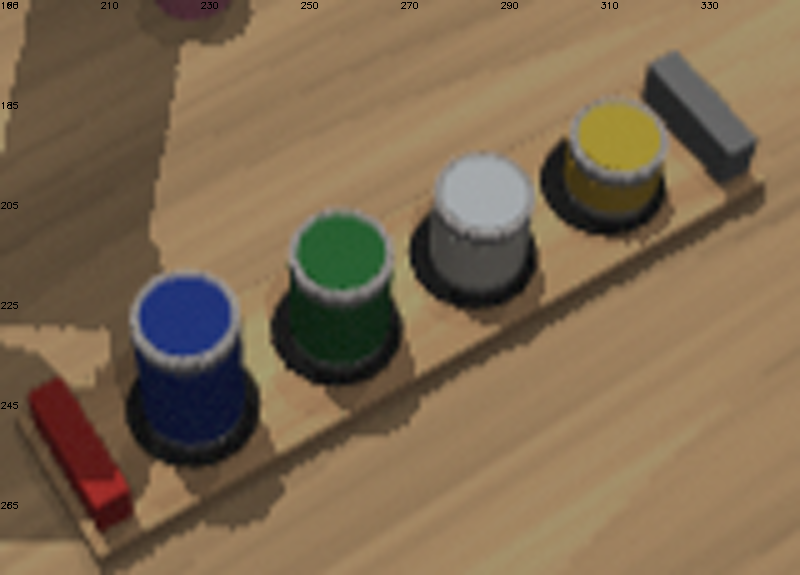

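View pics/full.png

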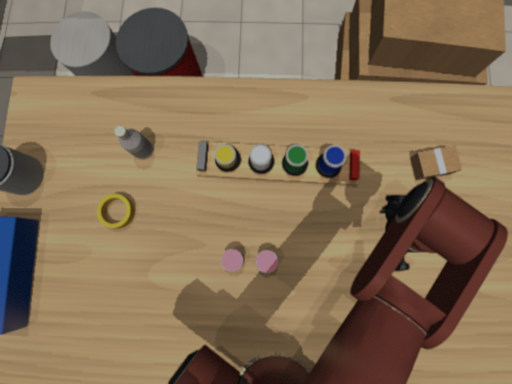

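Blue, green and white match their models within about 2 mm. Yellow sits about 4 mm towards the grey block, wholly on its pad. The bottle hasn't moved and the arm is clear, so I'll hand in.

```bash
python3 -c "
from station import ctrl
print(ctrl.finish_job())"
```

```text
the job is handed in; nothing more can be done
None
```

The four tins now stand upright on the pads in the order blue, green, white, yellow, starting next to the red block. I handed the job in at about 31 s of the 93 s allowed; it gives no verdict.

- **Placement:** in the last pictures from both cameras, blue, green and white sat within about 2–3 mm of their pad centres. Yellow is about 4 mm off, towards the grey block. That is still wholly on its pad and inside the 12 mm limit, so I left it.
- **Other objects:** the bottle, the pink tins and the orange tin were never touched. In the last top view the bottle and pink tins were where they started; the arm hid the orange tin.
- **Robot:** the arm finished clear of everything with the gripper open. The wrist force stayed below about 8 N at every reading.
- **Disagreement:** the two cameras differed by 2–3 mm in where they placed the pads, slightly more than the stated calibration. I used the average of the two.

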